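# Snap a fresh cell into the cold-case temperature alarm

## Task

Take the charged green cell out of the charger and fit it in the open bay of the temperature alarm: slide its flat end in under the hood and push it back against the spring contact, then press the stud end down until the cell lies flat on the bed and the steel clip snaps over the stud, and let go. Work gently, so that nothing of the alarm is forced (a light thumb push is plenty), and leave the orange spent cell and everything else on the counter where it is.

Things in the scene. Friction and masses are not known exactly. Their poses are not given: they have to be found in the camera images.
- cell: Charged cell: green cylinder 32 mm in diameter, 70 mm long, about 145 g, with a brass stud (10 mm diameter, 10 mm long) on one end, which has a white band; the other end is flat steel. Starts level in one of the charger's two cradles, axis 42 mm above the counter. Origin: centre of the 70 mm body, on the axis. +x: along the axis to the flat end; the stud is at -x.
- cell_flat (a point): Centre of the cell's flat end face (35 mm from the cell's origin, along its +x).
- cell_stud (a point): Centre of the tip of the cell's stud (45 mm from the cell's origin, along its -x).
- spent_cell: The spent cell: same shape, orange with a black band, lying in the other cradle. Leave it alone. Origin and axes as for the cell.
- charger: Black plate 120 x 165 x 12 mm, fixed; origin centre of underside. Two cradles along its x, at y = +-42.5 mm: bed 24 mm wide, top at z = 26 mm, with guides (36 mm wide, up to z = 32) at x = +-23 to 33 mm. Between the guides fingers can pass beside the cell down to the plate. A post 20 mm wide, 46 mm high stands at x = 47 to 53 mm, past each flat end.
- alarm: Temperature alarm: grey plate 200 x 90 x 12 mm, fixed; origin centre of underside, z up. White box on it at x = 27 to 99 mm, up to z = 57 mm. The open bay lies along its x (y = 0): a yellow insert with hood and spring contact at +x and clip at -x, screwed down as one piece anywhere up to 8 mm either way along x from nominal: NOT reported, find it by feel or sight. Harmed above 30 N.
- bed_nominal (a point): Nominal top of the bed, middle of the bay (x = -34, z = 26 mm in the alarm; all x below are nominal, in the alarm). Bed 24 mm wide; a block 36 mm wide carries it at x = -8 to 14, and at x = -64 to -54 mm, there with guides up to z = 31; between them fingers can pass beside the cell down to the plate. A fitted cell has its axis at z = 42 mm, its +x along the alarm's +x.
- hood_nominal (a point): Nominal middle of the lower front edge of the clear hood's roof (x = 0, z = 69 mm). Hood at x = 0 to 18 mm, top z = 73, inner width 35 mm. The cell does not go in level from above: it enters flat end first, close over the bed, stud end raised about 0.6 rad to clear the clip.
- contact_nominal (a point): Nominal centre of the relaxed spring contact's face (x = 0, z = 42 mm). The contact is a copper disc, 16 mm in diameter, that can be pushed 7 mm to +x: yields from about 2.5 N, 0.8 N more per mm, 8 N at the end of its travel, solid beyond. A fitted cell leaves it pushed in about 4 mm.
- contact (a joint): How far the spring contact is pushed in, m (0 relaxed, 0.007 at its end).
- stop_nominal (a point): Nominal middle of the stop face that the stud's tip rests against in a fitted cell (x = -76, z = 42 mm), on the black tail block (34 mm wide, up to z = 46 mm, edge bevelled), 76 mm from the relaxed contact's face.
- clip (a joint): Steel clip on the tail block: how far it is pushed back to -x, m (0 at rest, max 0.008). Hook 14 mm wide, reaches 5 mm past the stop face to +x, underside z = 48.5 mm; above it a ramp slopes back to z = 59 mm over the stop face. Press the stud down the smooth ramp with 4 to 10 N, contact kept pushed in 5 to 6 mm, and the clip snaps over it; else the stud lands on the clip's top and jams.
- bay_cover: White bay cover plate 110 x 50 x 10 mm lying on the counter. Leave it alone. Origin: centre of the underside.
- screwdriver: Screwdriver lying on the counter. Leave it alone.
- tub_a: White tub with blue lid, 92 mm across, 64 mm high. Leave it alone. Origin: centre of the underside.
- tub_b: Another such tub.
- bottle_a: White bottle with red cap, 52 mm across, 110 mm high. Leave it alone. Origin: centre of the underside.
- bottle_b: Another such bottle.
- carton: Red carton 60 x 90 x 50 mm. Leave it alone. Origin: centre of the underside.
There are look-alikes about, which are no part of the job. Of the things shaped like the cell, the green one is meant.

How it is judged (in metres and radians):
On the way, in this order (a step that is already met when the one before it is completed fails the run):
1. the flat end, under the clear hood, pushes the spring contact in by more than 2 mm while the stud is still raised above the clip's hook (value of joint contact above 0.002 m and z of cell_stud in the frame of alarm above 0.0535 m and x of cell_flat in the frame of alarm above -0.016 m and z of cell_flat in the frame of alarm below 0.055 m and contact force between cell and alarm above 1 N), for 0.1 s.
2. the stud is down under the clip (z of cell_stud in the frame of alarm below 0.0443 m and z of cell_flat in the frame of alarm below 0.047 m and x of cell_flat in the frame of alarm between -0.0055 and 0.0135 m and angle between the x axis of cell and the x axis of alarm, either way round below 0.08 rad and value of joint contact above 0.0008 m and value of joint clip below 0.0009 m), for 0.1 s.
At the end, for the whole second after the job is handed in: Green cell level in the bay (0.08 rad), flat face -5.5 to 13.5 mm past the nominal contact face and below 47 mm, contact pushed in over 0.8 mm, stud tip centre below 44.3 mm above the alarm underside, clip back within 0.9 mm of rest; cell released and still (all of step 2 and contact force between the fingers and cell below 0.1 N and linear speed of cell below 0.01 m/s); the robot touches nothing.
It fails at once if the cell is forced against the alarm with more than 30 N (contact force between cell and alarm above 30 N).
It fails at once if the robot pushes the alarm itself with more than 30 N (contact force between the arm and alarm above 30 N).
It fails at once if something else on the counter, or the spent cell, is moved more than 15 mm (distance of any of spent_cell, bay_cover, screwdriver, tub_a, tub_b, bottle_a, bottle_b, carton from where it was at the start of the episode above 0.015 m).
It also fails if it takes over 70 s, if anything falls off the work surface, if the arm or the gripper's body presses on something with over 40 N, if the wrist force passes 120 N, or if a joint passes its speed limit or range.

## Robot

A 7-joint arm with a two-finger parallel gripper is mounted at the origin on the work surface. World frame = base frame: x ahead of the robot, y to its left, z up, the work surface at z = 0. Lengths are in mm, angles in rad, forces in N, time in s.
With the tool pointing down it reaches from about 425 to 950 mm from the base axis. Payload 4.7 kg.
Tool frame: the origin (TCP) lies midway between the tips of the shut fingers; the grasp point (between the pads) lies 19 mm behind it; z points along the fingers, y is the direction in which the jaws open and shut (so a half turn about z gives the same grasp; the last joint's range is limited). The gripper opens to 87 mm and grips with 3 to 60 N. Pads are 19 mm wide; open, the fingers measure 117 mm over their backs; the gripper's body (75 mm by 190 mm) begins 51 mm behind the grasp point.
Start: joints at [-1.229, 0.469, -0.049, 1.532, 0.024, 1.141, -0.082], TCP at [244.555, 629.16, 222.573] pointing down, gripper open.
Joint ranges: [-2.59, 2.59], [-0.33, 1.99], [-1.39, 1.29], [0.1, 2.45], [-1.04, 4.18], [0.21, 1.99], [-2.66, 2.66]. Speed limits (rad/s): [2.57, 2.57, 3.14, 3.14, 3.14, 3.14, 3.14].

## Interface

Orientations are given as a unit quaternion [x, y, z, w].
In Python, from bench import status, viewer, job gives the robot as it stands.
- The arm moves only by the shell command python3 -m pendant 'ROWS' [FORCE]. ROWS is JSON, a list of rows, each a list of 3 entries, a list of its own where there are three numbers: the shift along the world's x, y, z in mm, then the turn, a rotation vector about the world's x, y, z in degrees, then the opening, from -1 (shut) to 1 (fully open). In form: [[[dx, dy, dz], [ax, ay, az], fingers], ...]. A call has 1 to 10 rows; each row shifts and turns the commanded pose from where the row before left it; what a row does not reach is not made up. A row lasts 1/10 s, in which the tool goes at most 50 mm and 8.59 degrees, less where a joint would pass 70% of its speed; a pose out of reach is approached as far as the arm can. A call is refused whole if a number of a shift passes 50 or a number of a turn 8.59, either way. A call with a gripper value outside its range is refused whole. The fingers move at their own pace and stop on an object; FORCE is the grip in N (left out, the last holds). Time passes only in rows, so rows that do not move let the fingers close. It gives the time, the measured TCP pose, the force and the opening at its end, in the units of the state.
- status.get_state(): the state, without advancing time (a new reading comes with each control period).
- viewer.snapshot(name): name is "side" or "top"; returns the picture (400x640x3 uint8, blue, green, red); there is no depth.
- viewer.camera_model(name): a dict with "fx", "fy", "cx", "cy" (pixels), "k1" (the pictures are not rectified: a ray, as slopes to the right and down, at radius r is drawn at 1 + k1 r^2 times it, then the intrinsics apply), "extrinsics" (4x4, takes a point from world to camera coordinates). Camera axes: x right, y down, z forward; pixel columns grow to the right and rows downward; lengths in mm; the calibration is good to about 2 mm. A picture is of the moment at which its call begins. camera_model takes no time and is no camera call.
- job.hand_in(): hands the job in, once; it reports no verdict.
Trained networks look in the newest picture that a camera, given by its name, has taken for a name from the list of things; names that differ only in an ending like _2 or _b are one class to them, and where a whole thing is asked for, a point or a joint stands for the part that bears it (a point fixed in the world has none). Each returns a list of dicts, best first, with "conf" (0 to 1); they miss things now and then, are a little off and sometimes report something else, mostly with a low value. They report only what shows in the picture. A call takes as long as a camera call. They do not tell look-alikes from the thing itself.
- viewer.trace(thing, camera): "mask" (400x640 bool, what is visible of it) and "at" ([column, row] in pixels, amid what is visible of it).
The state is a dict: "t": time; "q": joint angles; "joint_vel": joint speeds; "tau": joint torques, N m; "tool_pos": TCP position; "orientation": TCP orientation; "wrist_force": force on the tool from outside, world axes, zero at the start; "moment": the same for the moment, N m; "grip_width": finger opening in mm.
Only numpy, scipy, OpenCV 4.12 (cv2) and the standard library are available. Lean on these libraries where they do the work, as an engineer would, in place of code of your own. Each camera call takes 0.05 s, during which the arm holds its last target. There are 200 camera calls.

## Working session

There is one attempt and no reset: what is moved stays moved. The work goes in short steps, Python scripts to look and compute and a shell command to move; the robot and the scene stay as the last step left them, time stands still between calls to the robot, and variables do not carry over. Pictures are saved under pics/ and viewed, about 8 in all and at most 12, crops included, and the job is handed in when it is done.

```bash
mkdir -p pics; ls
python3 - <<'E'
from bench import status, viewer
import cv2
for n in("side","top"):
    im=viewer.snapshot(n); cv2.imwrite(f"pics/{n}0.png",im)
    m=viewer.camera_model(n); print(n,{k:(v if k!="extrinsics" else __import__('numpy').round(v,3).tolist()) for k,v in m.items()})
    for t in("cell","alarm","charger","spent_cell","hood_nominal","clip","contact"):
        print(t,[(round(d["conf"],2),[round(float(a)) for a in d["at"]],int(d["mask"].sum())) for d in viewer.trace(t,n)][:4])
print(status.get_state())
E
```

```text
pics
side {'fx': 395.7885986707909, 'fy': 395.7885986707909, 'cx': 322.2705809055144, 'cy': 201.65679357889803, 'k1': -0.027473658424123117, 'extrinsics': [[-0.973, -0.231, 0.01, 550.174], [-0.133, 0.522, -0.842, 144.061], [0.189, -0.821, -0.539, 942.109], [0.0, 0.0, 0.0, 1.0]]}
cell [(0.75, [261, 341], 2414), (0.61, [386, 200], 259)]
alarm [(0.83, [329, 270], 3378)]
charger [(0.8, [332, 201], 892), (0.46, [333, 188], 303), (0.17, [329, 268], 3526)]
spent_cell [(0.73, [333, 178], 300)]
hood_nominal [(0.67, [330, 272], 3456)]
clip [(0.66, [258, 343], 2326), (0.48, [371, 263], 57)]
contact []
top {'fx': 370.68079422008105, 'fy': 370.68079422008105, 'cx': 317.8364333868581, 'cy': 197.36184434129254, 'k1': -0.023020166884927876, 'extrinsics': [[0.022, -1.0, 0.02, -14.389], [-0.992, -0.025, -0.123, 570.659], [0.123, -0.017, -0.992, 961.022], [0.0, 0.0, 0.0, 1.0]]}
cell [(0.72, [377, 257], 368), (0.57, [369, 199], 361)]
alarm [(0.98, [253, 223], 2564), (0.17, [367, 200], 329)]
charger [(0.56, [382, 200], 1874), (0.35, [257, 221], 2451), (0.23, [256, 132], 424)]
spent_cell [(0.67, [396, 198
[... 210 characters left out ...]
([-1.22889642,  0.46856663, -0.0486136 ,  1.53250849,  0.02411063,
        1.14097475, -0.08228578]), 'joint_vel': array([-1.85616886e-04, -4.18435353e-04, -1.17219700e-03,  3.31918393e-04,
       -8.92391768e-04,  3.47319986e-04,  2.45363250e-05]), 'tau': array([-2.66035249e-04, -5.07776606e+01, -8.05343944e-02, -2.36439979e+01,
       -6.12226152e-02,  3.09969485e-02,  2.00674413e-05]), 'tool_pos': array([244.55333961, 629.16484132, 222.59181102]), 'orientation': array([ 1.84319534e-01,  9.82866372e-01,  6.58057111e-05, -7.73882789e-06]), 'wrist_force': array([-0.4915104 ,  0.21426409, -0.11766019]), 'moment': array([-0.01528127,  0.00493139, -0.02552939]), 'grip_width': 87.41147394917655}
```

View pics/side0.png

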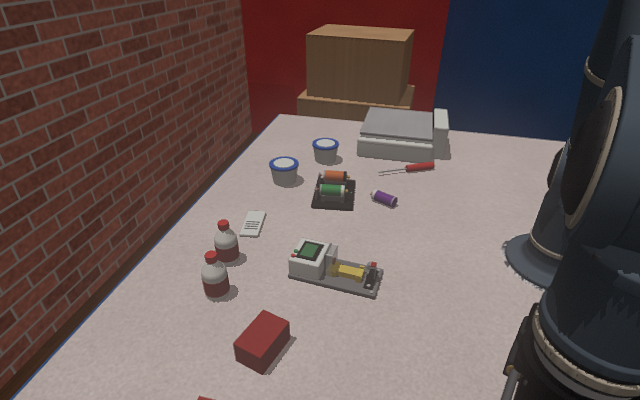

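View pics/top0.png

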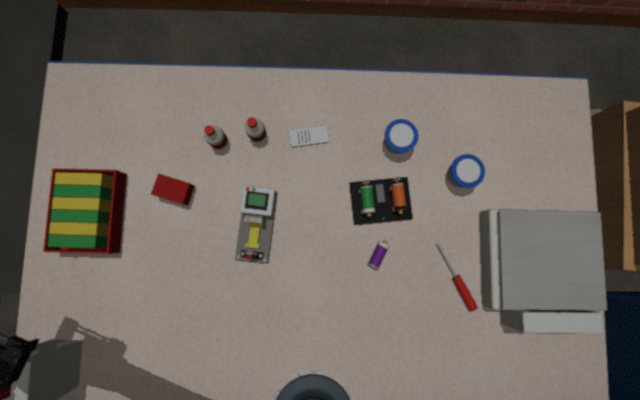

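In the top view the cell-shaped things are green (368,200), orange (399,196) and purple (377,255). The green one, in the charger's left cradle, fits the description. I'll confirm it in an enlarged crop.

Run:
```python
import cv2,numpy as np
t=cv2.imread("pics/top0.png");s=cv2.imread("pics/side0.png")
f=lambda im,c,r,w,h,k:cv2.resize(im[r:r+h,c:c+w],None,fx=k,fy=k,interpolation=cv2.INTER_CUBIC)
a=f(t,345,170,80,60,5);b=f(t,215,180,80,90,5)[:, :]
c=f(s,305,160,80,60,5);d=f(s,280,235,110,65,400/110)
L=np.vstack([a,c]);R=np.vstack([cv2.resize(b,(320,360)),cv2.resize(d,(320,190))])
R=cv2.copyMakeBorder(R,0,600-R.shape[0],0,80,cv2.BORDER_CONSTANT)
cv2.imwrite("pics/crop1.png",np.hstack([L,R]))
```

```text
(no output)
```

View pics/crop1.png

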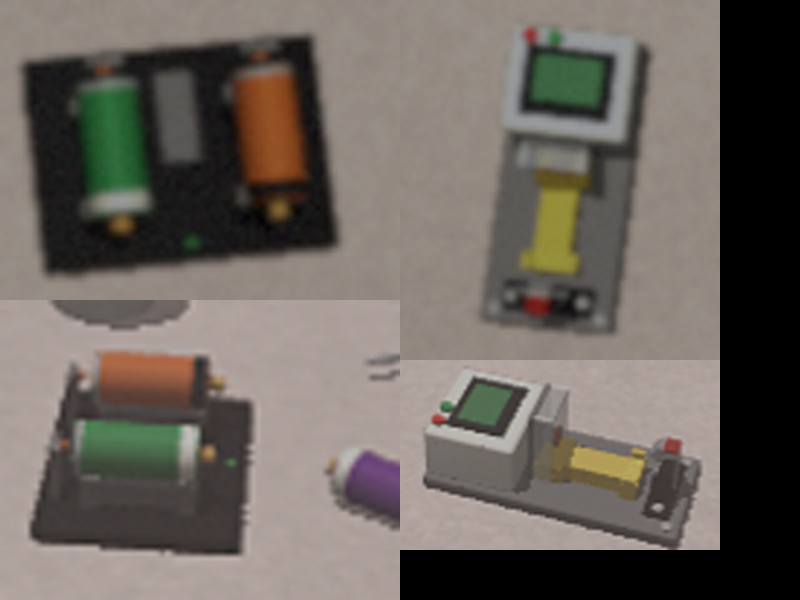

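The green cell at top (368,200) is confirmed: it has a white band, and its stud points towards the robot. The purple one lies loose on the counter and the orange one is in the right-hand cradle. The alarm's box is on the far side, so its +x is roughly world +x. Next I fit the poses.

```bash
cat > h.py <<'E'
import numpy as np,cv2
from bench import status, viewer
from scipy.optimize import minimize,least_squares
M={n:viewer.camera_model(n) for n in("side","top")}
def proj(n,P):
    m=M[n];E=np.array(m["extrinsics"]);c=np.atleast_2d(P)@E[:3,:3].T+E[:3,3]
    s=c[:,:2]/c[:,2:];s=s*(1+m["k1"]*(s**2).sum(1,keepdims=True))
    return s*[m["fx"],m["fy"]]+[m["cx"],m["cy"]]
def W(p,P):  # p=(x,y,yaw)
    c,s=np.cos(p[2]),np.sin(p[2]);P=np.atleast_2d(P).astype(float)
    return np.c_[c*P[:,0]-s*P[:,1]+p[0],s*P[:,0]+c*P[:,1]+p[1],P[:,2]]
def box(x0,x1,y0,y1,z0,z1): return np.array([[x,y,z] for x in(x0,x1) for y in(y0,y1) for z in(z0,z1)])
def sil(n,p,boxes,S=4):
    im=np.zeros((400*S,640*S),np.uint8)
    for b in boxes:
        u=(proj(n,W(p,b))+.5)*S-.5
        cv2.fillConvexPoly(im,cv2.convexHull(np.round(u*16).astype(np.int32)),1,shift=4)
    return cv2.resize(im.astype(np.float32),(640,400),interpolation=cv2.INTER_AREA)
E
cat > fit.py <<'E'
from h import *
T=cv2.imread("pics/top0.png");Sd=cv2.imread("pics/side0.png");I={"top":T,"side":Sd}
def unp(n,u,z):
    return least_squares(lambda q:(proj(n,[q[0],q[1],z])-u).ravel(),[600,0]).x
def fitc(L,K,p0):
    f=lambda p:np.concatenate([(proj(n,W(p,P))-u).ravel() for n,P,u in L])
    r=least_squares(f,p0,loss="soft_l1");return r.x,np.round(f(r.x).reshape(-1,2),1).tolist()
ct=lambda u:(np.array(u)+.5)/5-.5+[345,170]
at=lambda u:(np.array(u)-[400,0]+.5)/4-.5+[215,180]
as_=lambda u:(np.array(u)-[400,360]+.5)/[320/110,190/65]-.5+[280,235]
cs=lambda u:(np.array(u)-[0,300]+.5)/5-.5+[305,160]
ch=[[60,82.5,12],[60,-82.5,12],[-60,-82.5,12],[-60,82.5,12]]
LT=[("top",P,ct(u)) for P,u in zip(ch,[(25,62),(312,37),(337,243),(47,272)])]
LS=[("side",P,cs(u)) for P,u in zip(ch[2:],[(250,402),(243,549)])]
c0=[*unp("top",[380,200],12),0]
for L in(LT,LT+LS): print("charger corners",*fitc(L,0,c0))
a0=[*unp("top",[254,223],12),0]
LT=[("top",P,at(u)) for P,u in [([-100,45,12],(482,320)),([-100,-45,12],(612,332)),([99,36,57],(520,27)),([99,-36,57],(638,40))]]
LS=[("side",P,as_(u)) for P,u in [([100,45,12],(425,478)),([-100,45,12],(677,541)),([-100,-45,12],(699,463))]]
for L in(LT[:2]+LS,LS,LT+LS): print("alarm corners",*fitc(L,0,a0))
boxes={"alarm":[box(-100,100,-45,45,0,12),box(27,99,-36,36,12,57),box(0,18,-19,19,60,73)],
 "charger":[box(-60,60,-82.5,82.5,0,12)]}
for k,p0 in(("alarm",a0),("charger",c0)):
  for cams in(["top"],["side"],["top","side"]):
    ms={}
    for n in cams:
        viewer.snapshot(n)
        d=viewer.trace(k,n)
        ms[n]=d[0]["mask"].astype(np.float32) if d else 0
    def cost(q): return sum(np.abs(sil(n,[q[0],q[1],q[2]/100],boxes[k])-ms[n]).sum() for n in cams)
    r=minimize(cost,[p0[0],p0[1],p0[2]*100],method="Nelder-Mead",options=dict(initial_simplex=[[p0[0]+a,p0[1]+b,c] for a,b,c in((0,0,0),(8,0,0),(0,8,0),(0,0,10))]))
    print(k,cams,np.round(r.x,1),round(r.fun),[int(np.sum(m)) for m in ms.values()])
E
python3 fit.py
```

```text
charger corners [ 5.70403781e+02 -1.75197452e+02  1.18047107e-01] [[-0.8, -0.5], [0.5, -0.9], [0.9, 0.7], [-0.6, 0.6]]
charger corners [ 5.70346577e+02 -1.74183708e+02  1.19948627e-01] [[-1.2, -0.5], [0.1, -1.0], [0.6, 0.7], [-0.9, 0.7], [0.7, -1.4], [-0.4, -2.2]]
alarm corners [ 4.95483658e+02  1.69187262e+02 -7.05352233e-02] [[-1.5, 0.2], [-0.6, 0.4], [-1.8, -0.2], [0.3, -1.3], [0.3, -2.3]]
alarm corners [ 4.94022110e+02  1.71815927e+02 -9.46461688e-02] [[-1.6, -0.1], [0.1, 0.4], [1.1, -0.7]]
alarm corners [ 4.93688921e+02  1.66218349e+02 -1.00079812e-01] [[-1.4, 0.3], [-0.7, 1.5], [0.2, -1.2], [-2.1, -1.1], [-0.7, -1.9], [0.4, -1.4], [1.6, -2.1]]
alarm ['top'] [494.1 167.6  -8.1] 104 [2563]
alarm ['side'] [493.9 167.2 -10.6] 221 [3329]
alarm ['top', 'side'] [493.5 167.2  -9. ] 285 [2625, 3481]
charger ['top'] [ 1463.1 -1158.    538.9] 411 [411]
charger ['side'] [ 569.7 -173.9   11.5] 410 [940]
charger ['top', 'side'] [ 569.9 -174.2   12.3] 1294 [1765, 911]
```

```bash
cat > cellfit.py <<'E'
from h import *
T=cv2.imread("pics/top0.png");Sd=cv2.imread("pics/side0.png");I={"top":T,"side":Sd}
def hsvm(n,lo,hi,c,r):
    h=cv2.cvtColor(I[n],cv2.COLOR_BGR2HSV);m=cv2.inRange(h,np.array(lo),np.array(hi))
    o=np.zeros_like(m);o[r-40:r+40,c-40:c+40]=m[r-40:r+40,c-40:c+40]
    k,l,st,_=cv2.connectedComponentsWithStats(o);i=1+np.argmax(st[1:,4]);return (l==i).astype(np.float32)
def cyl(x0,x1,R=16,z=42):
    a=np.linspace(0,2*np.pi,24,endpoint=False)
    return np.vstack([np.c_[np.full(24,x),R*np.cos(a),z+R*np.sin(a)] for x in(x0,x1)])
g={"top":hsvm("top",(45,80,30),(85,255,255),368,200),"side":hsvm("side",(45,80,30),(85,255,255),333,190)}
for n in g: print(n,g[n].sum())
for cams in(["top"],["side"],["top","side"]):
    def cost(q): return sum(np.abs(sil(n,[q[0],q[1],q[2]/100],[cyl(-q[3],35)])-g[n]).sum() for n in cams)
    r=minimize(cost,[570,-132,12,25],method="Nelder-Mead",options=dict(initial_simplex=[[570,-132,12,25],[576,-132,12,25],[570,-126,12,25],[570,-132,18,25],[570,-132,12,22]],maxiter=600))
    print(cams,np.round(r.x,1),round(r.fun,1))
c=np.array([570,-174.4,.12]);print("cradle +y",W(c,[0,42.5,42]))
# insert offset
p=np.array([493.9,167.3,-.09])
for n in("top","side"):
    y=hsvm(n,(18,90,60),(38,255,255),254 if n=="top" else 345,230 if n=="top" else 270)
    print(n,y.sum())
    for N,bx in(("bed+end",[box(-54,-4,-12,12,20,26),box(-64,-54,-18,18,16,26),box(-64,-54,-18,-12,26,31),box(-64,-54,12,18,26,31),box(-8,4,-18,18,16,26)]),):
        res=[]
        for d in np.arange(-12,13,1):
            bb=[b+[d,0,0] for b in bx];s=sil(n,p,bb);v,u=np.nonzero(s+y)
            # compare only the part nearer the clip end
            e=np.abs(s-y); q=proj(n,W(p,[-25,0,26]))[0]; 
            msk=np.zeros_like(e)
            if n=="top": msk[int(q[1]):]=1
            else: msk[:,int(q[0]):]=1
            res.append((round(float((e*msk).sum()),1),int(d)))
        print(sorted(res)[:5])
E
python3 cellfit.py
```

```text
top 259.0
side 100.0
['top'] [ 562.4 -133.3    8.3   14.5] 22.8
['side'] [ 564.4 -151.5   12.5   11.7] 105.9
['top', 'side'] [ 562.1 -133.9   10.6   13.9] 133.1
cradle +y [[ 564.91223119 -132.20563298   42.        ]]
top 296.0
[(21.6, 4), (22.4, 3), (25.4, 5), (27.1, 2), (30.4, 6)]
side 411.0
[(52.3, 5), (53.3, 4), (56.6, 6), (61.9, 3), (64.5, 7)]
```

```bash
python3 - <<'E'
from h import *
c=np.array([570.1,-174.4,.119])
ct=lambda u:(np.array(u)+.5)/5-.5+[345,170]
cs=lambda u:(np.array(u)-[0,300]+.5)/5-.5+[305,160]
for n,P,u in(("top",[-45,42.5,42],ct((122,234))),("top",[35,42.5,57],ct((104,78))),("top",[-35,42.5,57],ct((120,213))),("side",[35,42.5,42],cs((76,446))),("side",[-45,42.5,42],cs((214,453))),("top",[-45,-42.5,42],ct((279,220)))):
    print(n,P,least_squares(lambda d:(proj(n,W(c,[P[0]+d[0],P[1]+d[1],P[2]]))-u).ravel(),[0,0]).x.round(1))
g=W(c,[-8,42.5,23]);s=status.get_state();print(g,g-s["tool_pos"])
E
python3 -m pendant '[[[20,-48,0],[0,0,2.8],0.3],[[20,-48,0],[0,0,2.8],0.3],[[20,-48,0],[0,0,2.8],0.3],[[20,-48,0],[0,0,2.8],0.3],[[20,-48,0],[0,0,2.8],0.3],[[20,-48,0],[0,0,2.8],0.3],[[20,-48,0],[0,0,2.8],0.3],[[20,-48,0],[0,0,2.8],0.3],[[20,-48,0],[0,0,2.8],0.3],[[20,-48,0],[0,0,2.8],0.3]]' 60
```

```text
top [-45, 42.5, 42] [ 1.9 -0.8]
top [35, 42.5, 57] [4.1 1.8]
top [-35, 42.5, 57] [2.1 1.4]
side [35, 42.5, 42] [3.4 2.1]
side [-45, 42.5, 42] [ 4.2 -0.4]
top [-45, -42.5, 42] [ 1.3 -0.5]
[[ 557.11100528 -133.15032102   23.        ]] [[ 312.54370345 -762.33135628 -199.60160912]]
t: 2.6
tool_pos: [437.4, 165.7, 223.0]
orientation: [-0.06, 0.998, 0.0, 0.001]
wrist_force: [1.1, -0.6, 0.4]
grip_width: 57.0
```

```bash
python3 -m pendant '[[[19,-47,0],[0,0,0],0.3],[[19,-47,0],[0,0,0],0.3],[[19,-47,0],[0,0,0],0.3],[[19,-47,0],[0,0,0],0.3],[[19,-47,0],[0,0,0],0.3],[[20.5,-47,0],[0,0,0],0.3],[[0,0,-45],[0,0,0],0.3],[[0,0,-45],[0,0,0],0.3],[[0,0,0],[0,0,0],0.3],[[0,0,0],[0,0,0],0.3]]'
python3 - <<'E'
from h import *
i=viewer.snapshot("side");j=viewer.snapshot("top")
f=lambda im,c,r,w,h,k:cv2.resize(im[r:r+h,c:c+w],None,fx=k,fy=k,interpolation=cv2.INTER_CUBIC)
cv2.imwrite("pics/c2.png",np.hstack([f(i,280,110,100,100,4),f(j,320,150,100,100,4)]))
print(status.get_state()["tool_pos"])
E
```

```text
t: 3.6
tool_pos: [550.7, -109.8, 133.0]
orientation: [-0.059, 0.998, 0.0, -0.0]
wrist_force: [-0.3, 0.3, -0.1]
grip_width: 56.4
[ 552.36192836 -109.97754241  135.01804884]
```

View pics/c2.png

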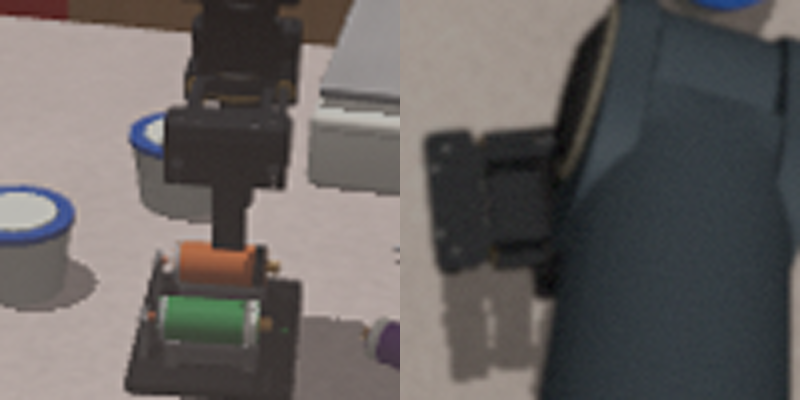

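The picture shows the gripper over the charger at crop (228,150) in the side view. The green cell sits in the near cradle at (205,320), still about 23 mm off in y. I'll correct that and go down.

```bash
python3 -m pendant '[[[7.7,-22.8,0],[0,0,0],0.3],[[0,0,0],[0,0,0],0.3],[[0,0,0],[0,0,0],0.3]]'; python3 -m pendant '[[[0,0,-40],[0,0,0],0.3],[[0,0,-40],[0,0,0],0.3],[[0,0,-32],[0,0,0],0.3],[[0,0,0],[0,0,0],0.3],[[0,0,0],[0,0,0],0.3]]'
```

```text
t: 4.0
tool_pos: [559.3, -133.0, 134.6]
orientation: [-0.059, 0.998, -0.0, 0.002]
wrist_force: [0.3, 0.5, 0.2]
grip_width: 56.6
t: 4.5
tool_pos: [558.9, -132.2, 21.5]
orientation: [-0.059, 0.998, 0.0, 0.0]
wrist_force: [0.4, -0.0, 0.9]
grip_width: 56.8
```

```bash
python3 -m pendant '[[[0,0,1],[0,0,0],0.0],[[0,0,0],[0,0,0],-0.2],[[0,0,0],[0,0,0],-0.5],[[0,0,0],[0,0,0],-1],[[0,0,0],[0,0,0],-1],[[0,0,0],[0,0,0],-1],[[0,0,0],[0,0,0],-1]]' 60
python3 - <<'E'
from h import *
i=viewer.snapshot("side")
f=lambda im,c,r,w,h,k:cv2.resize(im[r:r+h,c:c+w],None,fx=k,fy=k,interpolation=cv2.INTER_CUBIC)
cv2.imwrite("pics/c3.png",f(i,290,140,80,80,5))
s=status.get_state();print(s["tool_pos"],s["wrist_force"],s["grip_width"])
E
```

```text
t: 5.2
tool_pos: [558.7, -132.8, 22.4]
orientation: [-0.059, 0.998, 0.0, 0.0]
wrist_force: [-1.0, 1.0, 5.1]
grip_width: 30.8
[ 558.74707016 -132.857612     22.36413552] [-0.96229245  0.03530243  5.80958391] 30.44623338285353
```

View pics/c3.png

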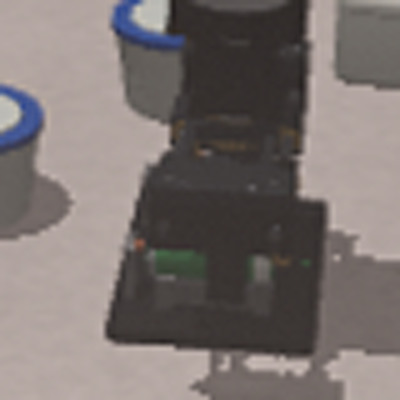

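The grip is good: width 30.4 mm, with the pad about 9 mm to the stud side of the cell's centre (finger at crop columns 207-248, cell from 152 to 272). I'll lift, and refine the alarm's y and yaw from the first top picture.

```bash
python3 -m pendant '[[[0,0,20],[0,0,0],-1],[[0,0,40],[0,0,0],-1],[[0,0,45],[0,0,0],-1],[[0,0,45],[0,0,0],-1],[[0,0,0],[0,0,0],-1]]'
python3 - <<'E'
from h import *
T=cv2.imread("pics/top0.png");h=cv2.cvtColor(T,cv2.COLOR_BGR2HSV)
y=cv2.inRange(h,np.array((18,90,60)),np.array((38,255,255)));o=np.zeros_like(y);o[190:270,214:294]=y[190:270,214:294]
k,l,st,_=cv2.connectedComponentsWithStats(o);i=1+np.argmax(st[1:,4]);y=(l==i)
p=np.array([493.9,167.3,-.09])
inv=lambda n,u,z:least_squares(lambda q:(proj(n,W(p,[q[0],q[1],z]))-u).ravel(),[0,0]).x
for r in range(190,270):
    c=np.nonzero(y[r])[0]
    if len(c):
        a=inv("top",[c.mean(),r],26);print(r,len(c),a.round(1),end="; ")
print()
# edge profile of alarm plate & box on rows: subpixel gray
g=cv2.cvtColor(T,cv2.COLOR_BGR2GRAY).astype(float)
for r in(232,236,240,244,248): print(r,g[r,228:280].astype(int).tolist())
# tool-face check of fit sensitivity with insert-shift
ms=viewer.snapshot("top") is None
E
```

```text
t: 5.75
tool_pos: [562.1, -134.0, 177.7]
orientation: [-0.059, 0.998, -0.001, 0.006]
wrist_force: [0.2, 0.1, -1.0]
grip_width: 30.4
222 1 [ 5.9 12.7]; 223 10 [4.3 3. ]; 224 14 [ 2.2 -2.7]; 225 14 [-0.4 -3. ]; 226 13 [-2.9 -4.7]; 227 12 [-5.7 -3.7]; 228 10 [-8.7 -1.4]; 229 10 [-11.3  -1.8]; 230 10 [-14.   -2.1]; 231 10 [-16.6  -2.5]; 232 10 [-19.3  -2.8]; 233 11 [-22.1  -1.9]; 234 11 [-24.7  -2.2]; 235 10 [-27.5  -1.2]; 236 10 [-30.1  -1.6]; 237 10 [-32.8  -1.9]; 238 10 [-35.4  -2.3]; 239 11 [-38.2  -1.3]; 240 11 [-40.8  -1.7]; 241 11 [-43.4  -2. ]; 242 12 [-46.2  -1. ]; 243 14 [-49.2   1.2]; 244 15 [-51.6  -0.4]; 245 15 [-54.2  -0.8]; 246 15 [-56.9  -1.1]; 247 12 [-59.   -5.4]; 248 4 [-60.8 -13.7]; 
232 [139, 139, 139, 139, 141, 142, 141, 141, 140, 136, 118, 96, 89, 88, 89, 90, 88, 87, 88, 91, 95, 109, 124, 134, 135, 135, 135, 136, 134, 131, 110, 86, 78, 89, 90, 90, 91, 90, 91, 91, 90, 90, 85, 71, 86, 118, 134, 138, 137, 137, 138, 140]
236 [137, 138, 138, 140, 141, 139, 141, 140, 134, 121, 100, 90, 87, 90, 90, 89, 89, 88, 89, 92, 100, 122, 131, 134, 135, 135, 134, 135, 134, 126, 102, 86, 89, 90, 90, 92, 90, 89, 89, 91, 90, 89, 81, 85, 117, 134, 140, 141, 141, 140, 139, 138]
240 [136, 138, 138, 138, 140, 138, 138, 139, 134, 117, 96, 91, 89, 88, 89, 90, 91, 89, 89, 94, 112, 127, 133, 135, 133, 134, 132, 134, 130, 111, 85, 80, 88, 88, 89, 88, 90, 90, 89, 91, 91, 83, 74, 86, 120, 135, 139, 139, 138, 139, 140, 139]
244 [138, 138, 139, 139, 139, 136, 138, 136, 123, 104, 92, 88, 89, 89, 90, 89, 96, 114, 123, 120, 125, 133, 136, 136, 135, 135, 136, 135, 133, 131, 123, 105, 88, 89, 89, 90, 90, 89, 90, 90, 87, 79, 83, 113, 133, 136, 137, 137, 137, 139, 139, 139]
248 [139, 139, 138, 139, 138, 138, 138, 132, 112, 93, 89, 88, 86, 89, 88, 87, 87, 88, 90, 90, 88, 85, 82, 81, 85, 87, 92, 94, 98, 100, 91, 76, 79, 87, 91, 90, 91, 88, 91, 90, 85, 76, 89, 119, 134, 137, 138, 138, 139, 139, 138, 140]
```

Run:
```python
from h import *
inv=lambda p,n,u,z:least_squares(lambda q:(proj(n,W(p,[q[0],q[1],z]))-u).ravel(),[0,0]).x
W0=np.zeros(3)
b=[inv(W0,"top",u,26) for u in([253.55,232],[252.9,236],[252.5,240])]
L=[inv(W0,"top",u,12) for u in([238.2,232],[236.6+.6,236],[237.2-.2,240],[236.4,244],[235.8,248])]
R=[inv(W0,"top",u,12) for u in([270,232],[269.6,236],[269.1,240],[268.6,244],[268.1,248])]
B=[inv(W0,"top",u,0) for u in([272.7,232],[271.8,236],[271.6,240],[270.7,244],[270.5,248])]
for n,q in(("bed",b),("L",L),("R",R),("Rbot",B)):
    q=np.array(q);k,c=np.polyfit(q[:,0],q[:,1],1);print(n,q.round(1).tolist(),"slope",round(k,3))
# pose p check via y at x of bed:
for p in([493.9,167.3,-.09],[494.1,167.6,-.081]):
    R_=lambda q:(np.array([[np.cos(p[2]),np.sin(p[2])],[-np.sin(p[2]),np.cos(p[2])]])@(np.array(q)-p[:2]).T).T if 0 else [(np.array([[np.cos(p[2]),np.sin(p[2])],[-np.sin(p[2]),np.cos(p[2])]])@(np.array(a)-p[:2])).round(1).tolist() for a in q]
    for n,q in(("bed",b),("L",L),("R",R),("Rb",B)): print(n,R_(q))
```

```text
bed [[474.4, 168.8], [463.7, 170.0], [453.1, 170.6]] slope -0.089
L [[473.8, 212.4], [462.9, 214.6], [452.2, 214.6], [441.4, 215.7], [430.6, 216.9]] slope -0.093
R [[475.8, 126.3], [465.0, 127.0], [454.2, 128.0], [443.4, 128.9], [432.7, 129.9]] slope -0.083
Rbot [[476.3, 120.2], [465.3, 122.3], [454.4, 122.5], [443.5, 124.5], [432.6, 124.7]] slope -0.101
bed [[-19.6, -0.3], [-30.3, 0.0], [-41.0, -0.3]]
L [[-24.1, 43.1], [-35.1, 44.3], [-45.8, 43.4], [-56.7, 43.5], [-67.5, 43.7]]
R [[-14.3, -42.4], [-25.2, -42.7], [-36.0, -42.7], [-46.8, -42.8], [-57.6, -42.8]]
Rb [[-13.3, -48.4], [-24.4, -47.4], [-35.3, -48.2], [-46.4, -47.1], [-57.2, -48.0]]
bed [[-19.7, -0.4], [-30.5, -0.0], [-41.1, -0.3]]
L [[-23.9, 43.0], [-34.9, 44.3], [-45.6, 43.5], [-56.4, 43.7], [-67.2, 44.0]]
R [[-14.9, -42.6], [-25.7, -42.8], [-36.6, -42.7], [-47.4, -42.7], [-58.2, -42.6]]
Rb [[-13.9, -48.6], [-25.0, -47.5], [-35.9, -48.2], [-47.0, -47.0], [-57.8, -47.8]]
```

```bash
cat > tgt.py <<'E'
import sys
from h import *
from scipy.spatial.transform import Rotation as Ro
P=[493.9,167.2,-.089]
fx,fy,fz,th=map(float,sys.argv[1:5]); e=float(sys.argv[5]) if len(sys.argv)>5 else 44.
a=np.array([np.cos(th),0,-np.sin(th)]);d=np.array([-np.sin(th),0,-np.cos(th)])
s=status.get_state()
tcp=W(P,np.array([fx,fy,fz])-e*a+19.6*d)[0]
Rz=Ro.from_euler("z",P[2]).as_matrix()
R=Rz@np.c_[-a,np.cross(d,-a),d]   # tool x=-a
q=Ro.from_quat(s["orientation"]);Rt=Ro.from_matrix(R)
rv=np.degrees((Rt*q.inv()).as_rotvec())
print("shift",(tcp-s["tool_pos"]).round(1),"turn",rv.round(1),"t",s["t"])
# where is it now
Q=q.as_matrix();a_=-(Rz.T@Q[:,0]);d_=Rz.T@Q[:,2];p=Rz.T@(s["tool_pos"]-[P[0],P[1],0])
G=p-19.6*d_;print("now flat",(G+e*a_).round(1),"stud",(G-(80-e)*a_).round(1),"tilt",np.arctan2(-a_[2],a_[0]).round(3),"yaw",a_[1].round(3),"F",(Rz.T@s["wrist_force"]).round(1),"M",(Rz.T@s["moment"]).round(2))
E
python3 -m pendant '[[[-17,38,3],[0,0,-2],-1],[[-17,38,3],[0,0,-2],-1],[[-17,38,3],[0,0,-2],-1],[[-17,38,0],[0,0,-2],-1],[[-17,38,0],[0,0,-2],-1],[[-17,38,0],[0,0,-2],-1],[[-17,38,0],[0.6,6.8,0],-1],[[-17,38,0],[0.6,6.8,0],-1],[[0,0,0],[0.6,6.8,0],-1],[[0,0,0],[0.6,6.8,0],-1]]'; python3 tgt.py -21 0 55 0.6
```

```text
t: 6.8
tool_pos: [420.8, 172.6, 179.3]
orientation: [0.043, 0.97, 0.01, -0.239]
wrist_force: [0.3, -0.8, -2.0]
grip_width: 30.8
shift [   5.     0.7 -115.7] turn [ 0.7  6.6 -0.1] t 6.8
now flat [-25.2  -1.  176.2] stud [-96.   -1.1 213.4] tilt 0.484 yaw 0.001 F [ 0.4 -0.8 -2. ] M [-0.03 -0.68  0.02]
```

```bash
python3 -m pendant '[[[5,0.7,-20],[0.7,6.6,0],-1],[[0,0,-35],[0,0,0],-1],[[0,0,-35],[0,0,0],-1],[[0,0,-25],[0,0,0],-1],[[0,0,0],[0,0,0],-1],[[0,0,0],[0,0,0],-1]]'; python3 tgt.py -21 0 46 0.6;  python3 - <<'E'
from h import *
i=viewer.snapshot("side");j=viewer.snapshot("top")
f=lambda im,c,r,w,h,k:cv2.resize(im[r:r+h,c:c+w],None,fx=k,fy=k,interpolation=cv2.INTER_CUBIC)
cv2.imwrite("pics/c4.png",np.hstack([f(i,290,210,100,85,5),f(j,220,180,60,85,5)]))
E
```

```text
t: 7.4
tool_pos: [426.4, 171.6, 64.9]
orientation: [0.044, 0.955, 0.013, -0.293]
wrist_force: [-0.2, 0.5, -1.4]
grip_width: 30.4
shift [ -0.6   1.6 -10.2] turn [0.1 0.3 0.1] t 7.4
now flat [-20.2  -1.7  56.5] stud [-86.4  -1.5 101.3] tilt 0.595 yaw -0.002 F [-0.3  0.5 -1.4] M [ 0.02 -0.81 -0.02]
```

View pics/c4.png

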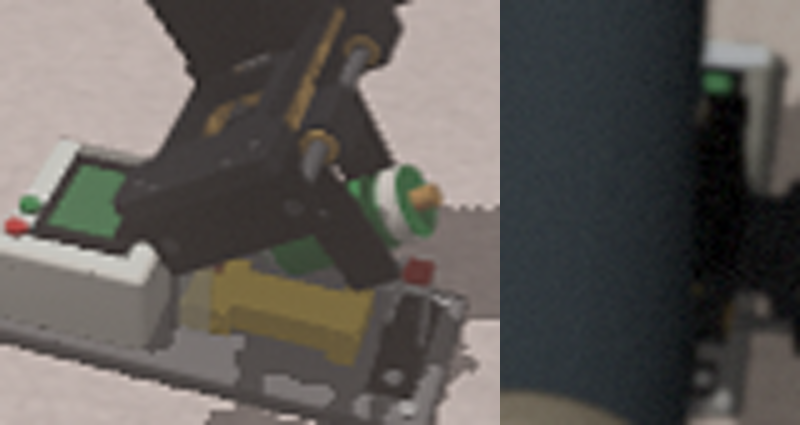

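The cell is held stud-up in front of the hood, its flat end at side crop (290,255) and its stud at (425,195). The clear hood is at (200,300). Now I line up in y, go down and then in.

```bash
python3 -m pendant '[[[-0.6,1.6,-8],[0,0.3,0],-1],[[0,0,-6],[0,0,0],-1],[[0,0,0],[0,0,0],-1],[[0,0,0],[0,0,0],-1]]'; python3 tgt.py -12 0 42 0.6
```

```text
t: 7.9
tool_pos: [426.6, 173.5, 51.6]
orientation: [0.044, 0.955, 0.013, -0.294]
wrist_force: [-1.0, 0.2, -1.7]
grip_width: 30.6
shift [ 8.2 -1.  -0.9] turn [0.  0.1 0.1] t 7.9
now flat [-20.2   0.2  43.1] stud [-86.3   0.4  88.1] tilt 0.598 yaw -0.002 F [-1.   0.1 -1.7] M [-0.01 -0.74  0.02]
```

```bash
python3 -m pendant '[[[3,-0.5,0],[0,0,0],-1],[[3,-0.3,0],[0,0,0],-1],[[2,-0.2,0],[0,0,0],-1],[[0,0,0],[0,0,0],-1],[[0,0,0],[0,0,0],-1]]'; python3 tgt.py -8 0 42 0.6;  python3 -m pendant '[[[2,-0.2,-0.5],[0,0,0],-1],[[1,-0.1,0],[0,0,0],-1],[[0,0,0],[0,0,0],-1]]'; python3 tgt.py -8 0 42 0.6
```

```text
t: 8.4
tool_pos: [434.7, 172.5, 51.6]
orientation: [0.044, 0.955, 0.013, -0.294]
wrist_force: [-0.1, 0.0, -0.4]
grip_width: 30.4
shift [ 4.1 -0.4 -0.9] turn [0.  0.1 0.1] t 8.4
now flat [-12.1  -0.1  43. ] stud [-78.2   0.1  88. ] tilt 0.598 yaw -0.002 F [-0.1  0.  -0.4] M [-0.01 -0.81 -0.04]
t: 8.7
tool_pos: [437.8, 172.2, 51.0]
orientation: [0.044, 0.955, 0.013, -0.294]
wrist_force: [-0.1, -0.2, -1.6]
grip_width: 30.8
shift [ 0.9 -0.  -0.4] turn [0.  0.1 0.1] t 8.7
now flat [-8.9 -0.1 42.5] stud [-75.    0.   87.5] tilt 0.598 yaw -0.002 F [-0.  -0.2 -1.6] M [ 0.05 -0.76 -0.01]
```

```bash
python3 -m pendant '[[[2,-0.2,0],[0,0,0],-1],[[1,-0.1,0],[0,0,0],-1],[[0,0,0],[0,0,0],-1]]'; python3 tgt.py -4 0 42 0.6|tail -1; python3 -m pendant '[[[2,-0.2,0],[0,0,0],-1],[[0,0,0],[0,0,0],-1]]'|grep force; python3 tgt.py -4 0 42 0.6|tail -1
```

```text
t: 9.0
tool_pos: [440.8, 171.9, 51.1]
orientation: [0.044, 0.955, 0.013, -0.294]
wrist_force: [0.4, 0.5, -1.2]
grip_width: 30.6
now flat [-5.9 -0.1 42.5] stud [-72.    0.   87.5] tilt 0.597 yaw -0.002 F [ 0.3  0.5 -1.2] M [ 0.02 -0.79 -0.01]
wrist_force: [0.2, -0.5, -0.5]
now flat [-3.8 -0.2 42.5] stud [-69.9  -0.   87.5] tilt 0.597 yaw -0.002 F [ 0.3 -0.5 -0.5] M [ 0.02 -0.8  -0.01]
```

```bash
for i in 1; do python3 -m pendant '[[[1.5,-0.1,0],[0,0,0],-1],[[0,0,0],[0,0,0],-1]]'|grep force; python3 tgt.py -4 0 42 0.6|tail -1;python3 -m pendant '[[[1.5,-0.1,0],[0,0,0],-1],[[0,0,0],[0,0,0],-1]]'|grep force; python3 tgt.py -4 0 42 0.6|tail -1;done
```

```text
wrist_force: [-0.1, -0.4, -0.7]
now flat [-2.3 -0.1 42.5] stud [-68.5   0.   87.5] tilt 0.597 yaw -0.002 F [-0.1 -0.4 -0.7] M [ 0.03 -0.81 -0.03]
wrist_force: [-0.6, -0.7, -1.2]
now flat [-1.3 -0.1 42.5] stud [-67.4   0.   87.5] tilt 0.598 yaw -0.002 F [-0.5 -0.7 -1.2] M [ 0.05 -0.59 -0.  ]
```

```bash
python3 -m pendant '[[[1,-0.1,0],[0,0,0],-1],[[0,0,0],[0,0,0],-1],[[0,0,0],[0,0,0],-1]]'|grep force; python3 tgt.py -4 0 42 0.6|tail -1;python3 -m pendant '[[[1,-0.1,0],[0,0,0],-1],[[0,0,0],[0,0,0],-1],[[0,0,0],[0,0,0],-1]]'|grep force; python3 tgt.py -4 0 42 0.6|tail -1
```

```text
wrist_force: [-3.2, 0.0, -1.3]
now flat [-0.7 -0.1 42.5] stud [-66.8   0.   87.6] tilt 0.599 yaw -0.002 F [-3.2 -0.2 -1.3] M [-0.05 -0.23  0.05]
wrist_force: [-3.3, 0.2, -0.9]
now flat [ 0.6 -0.1 42.5] stud [-65.5   0.   87.6] tilt 0.599 yaw -0.002 F [-3.3 -0.1 -0.9] M [ 0.03 -0.08  0.03]
```

```bash
python3 -m pendant '[[[1,-0.1,0],[0,0,0],-1],[[1,-0.1,0],[0,0,0],-1],[[0,0,0],[0,0,0],-1],[[0,0,0],[0,0,0],-1]]'|grep force; python3 tgt.py -4 0 42 0.6|tail -1
```

```text
wrist_force: [-5.1, 0.9, -0.7]
now flat [ 2.6 -0.1 42.5] stud [-63.5   0.   87.6] tilt 0.599 yaw -0.002 F [-5.2  0.5 -0.7] M [-0.03  0.32  0.  ]
```

```bash
python3 tgt.py 4.7 0 41.8 0.45; python3 tgt.py 6.9 0 42.3 0.3
```

```text
shift [ 1.4 -0.1 -7.8] turn [-0.7 -8.5  0.1] t 10.6
now flat [ 2.6 -0.1 42.5] stud [-63.5   0.   87.6] tilt 0.599 yaw -0.002 F [-5.2  0.5 -0.7] M [-0.03  0.32  0.  ]
shift [  3.9  -0.3 -14.5] turn [ -1.5 -17.    0.1] t 10.6
now flat [ 2.6 -0.1 42.5] stud [-63.5   0.   87.6] tilt 0.599 yaw -0.002 F [-5.2  0.5 -0.7] M [-0.03  0.32  0.  ]
```

```bash
python3 -m pendant '[[[0.3,0,-2],[-0.2,-2.1,0],-1],[[0.3,0,-2],[-0.2,-2.1,0],-1],[[0.4,0,-2],[-0.2,-2.1,0],-1],[[0.4,-0.1,-1.8],[-0.1,-2.2,0],-1],[[0,0,0],[0,0,0],-1],[[0,0,0],[0,0,0],-1]]'|grep force; python3 tgt.py 6.9 0 42.3 0.3
```

```text
wrist_force: [-5.3, 0.2, -0.2]
shift [ 2.9 -0.2 -7. ] turn [-0.8 -8.6  0.1] t 11.2
now flat [ 4.3 -0.1 42.1] stud [-67.8  -0.   76.9] tilt 0.45 yaw -0.001 F [-5.3 -0.3 -0.2] M [-0.04  0.54  0.03]
```

```bash
python3 -m pendant '[[[0.9,0,-1.8],[-0.2,-2.1,0],-1],[[0.9,0,-1.8],[-0.2,-2.1,0],-1],[[1,-0.1,-1.7],[-0.2,-2.2,0],-1],[[1,-0.1,-1.7],[-0.2,-2.2,0],-1],[[0,0,0],[0,0,0],-1],[[0,0,0],[0,0,0],-1]]'|grep force; python3 tgt.py 8.4 0 42.3 0.2
```

```text
wrist_force: [-6.4, 0.3, -0.3]
shift [ 2.5 -0.2 -4.4] turn [-0.5 -5.8  0.1] t 11.8
now flat [ 6.7 -0.1 41.9] stud [-69.7  -0.   65.6] tilt 0.302 yaw -0.001 F [-6.4 -0.3 -0.3] M [ 0.03  0.86 -0.  ]
```

```bash
python3 -m pendant '[[[0.8,-0.1,0],[0,0,0],-1],[[0,0,0],[0,0,0],-1],[[0,0,0],[0,0,0],-1]]'|grep force; python3 tgt.py 8.5 0 42.3 0.2
python3 - <<'E'
from h import *
i=viewer.snapshot("side")
cv2.imwrite("pics/c5.png",cv2.resize(i[225:295,310:390],None,fx=7,fy=7,interpolation=cv2.INTER_CUBIC))
E
```

```text
wrist_force: [-6.7, -0.5, -0.6]
shift [ 1.9 -0.1 -4.3] turn [-0.5 -5.8  0.1] t 12.1
now flat [ 7.4 -0.1 41.7] stud [-68.9  -0.   65.5] tilt 0.302 yaw -0.001 F [-6.6 -1.1 -0.6] M [-0.03  1.02  0.01]
```

View pics/c5.png

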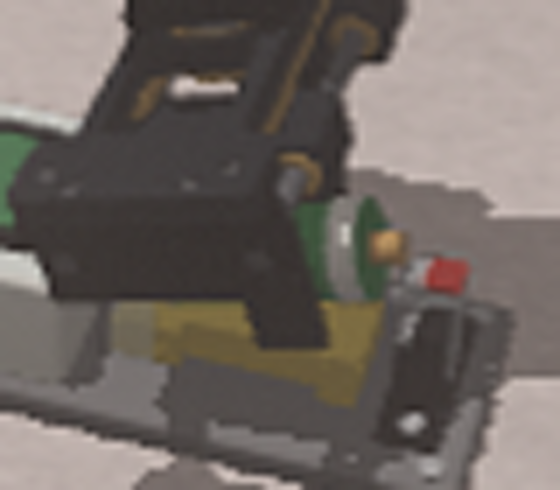

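The stud, at crop (388,245), is above and just in front of the clip hook at (420,268), and the flat end is under the hood. Now I rotate it down slowly.

```bash
python3 -m pendant '[[[0.6,0,-1.4],[-0.2,-1.9,0],-1],[[0.6,0,-1.4],[-0.2,-1.9,0],-1],[[0.7,-0.1,-1.3],[-0.1,-2,0],-1],[[0,0,0],[0,0,0],-1],[[0,0,0],[0,0,0],-1]]'|grep force; python3 tgt.py 9 0 42.3 0.13
```

```text
wrist_force: [-6.9, 1.1, -1.9]
shift [ 1.5 -0.1 -3.4] turn [-0.4 -4.   0.1] t 12.65
now flat [ 8.3 -0.1 42.4] stud [-70.1  -0.   58.3] tilt 0.201 yaw -0.001 F [-7.   0.4 -1.9] M [0.06 1.21 0.02]
```

```bash
python3 -m pendant '[[[0.3,0,-1.1],[-0.1,-1.3,0],-1],[[0.4,0,-1.1],[-0.1,-1.3,0],-1],[[0.3,-0.1,-1.2],[-0.1,-1.4,0],-1],[[0,0,0],[0,0,0],-1],[[0,0,0],[0,0,0],-1]]'|grep force; python3 tgt.py 9.6 0 42.2 0.07
```

```text
wrist_force: [-4.9, 0.4, -4.9]
shift [ 0.8 -0.  -2.7] turn [-0.4 -3.3  0.1] t 13.15
now flat [ 9.7 -0.1 42.3] stud [-69.7  -0.   52.5] tilt 0.128 yaw -0.001 F [-4.9 -0.  -4.9] M [0.06 0.84 0.03]
```

```bash
python3 -m pendant '[[[0,0,0],[0,0,0],-1],[[0,0,0],[0,0,0],-1]]'|grep force; python3 tgt.py 9.3 0 42.2 0.07;  python3 - <<'E'
from h import *
i=viewer.snapshot("side")
cv2.imwrite("pics/c6.png",cv2.resize(i[225:295,310:390],None,fx=7,fy=7,interpolation=cv2.INTER_CUBIC))
E
```

```text
wrist_force: [-6.0, 0.8, -3.9]
shift [ 0.2 -0.  -2.7] turn [-0.4 -3.3  0.1] t 13.35
now flat [ 9.9 -0.1 42.3] stud [-69.4   0.   52.5] tilt 0.128 yaw -0.001 F [-6.1  0.2 -3.9] M [0.09 0.93 0.08]
```

View pics/c6.png

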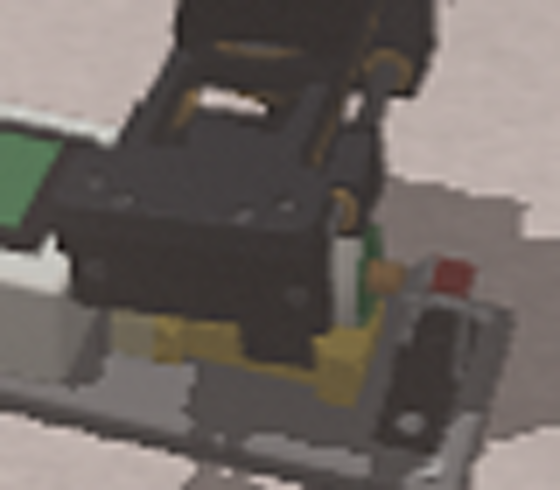

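Looks right: the stud at (385,275) is riding on the clip's ramp at about (420,280). I continue down, easing off x slightly.

```bash
python3 -m pendant '[[[-0.2,0,-0.9],[-0.1,-1.1,0],-1],[[0,0,-0.9],[-0.1,-1.1,0],-1],[[0,0,-0.9],[-0.1,-1.1,0],-1],[[0,0,0],[0,0,0],-1],[[0,0,0],[0,0,0],-1]]'|grep force; python3 tgt.py 9.8 0 42 0.02
```

```text
wrist_force: [-5.4, 0.2, -4.0]
shift [ 1.4 -0.2 -2.7] turn [-0.4 -2.8  0.1] t 13.9
now flat [ 9.3 -0.1 42.5] stud [-70.5   0.   48. ] tilt 0.069 yaw -0.002 F [-5.4 -0.3 -4. ] M [-0.01  0.92 -0.02]
```

```bash
python3 -m pendant '[[[0.2,0,-0.9],[-0.1,-1.1,0],-1],[[0.2,0,-0.9],[-0.1,-1.1,0],-1],[[0,0,-0.9],[-0.1,-1.1,0],-1],[[0,0,0],[0,0,0],-1],[[0,0,0],[0,0,0],-1]]'|grep force; python3 tgt.py 9.8 0 42 0.0
```

```text
wrist_force: [-5.6, 0.1, -1.8]
shift [ 2.  -0.2 -0.8] turn [-0.2 -0.7  0.1] t 14.4
now flat [ 8.  -0.1 42.3] stud [-72.    0.   43.2] tilt 0.012 yaw -0.001 F [-5.6 -0.4 -1.8] M [-0.05  1.33 -0.01]
```

```bash
python3 -m pendant '[[[0.2,0,-0.6],[-0.1,-0.6,0],-1],[[0,0,-0.5],[0,-0.4,0],-1],[[0,0,0],[0,0,0],-1],[[0,0,0],[0,0,0],-1]]'|grep force; python3 tgt.py 9.8 0 42 0.0
python3 - <<'E'
from h import *
i=viewer.snapshot("side")
cv2.imwrite("pics/c7.png",cv2.resize(i[225:295,310:390],None,fx=7,fy=7,interpolation=cv2.INTER_CUBIC))
E
```

```text
wrist_force: [-5.8, 0.2, 0.2]
shift [ 1.5 -0.2  0. ] turn [-0.1  0.3  0.1] t 14.8
now flat [ 8.2 -0.1 42.3] stud [-71.8   0.1  41.8] tilt -0.006 yaw -0.001 F [-5.8 -0.3  0.2] M [-0.14  1.41 -0.01]
```

View pics/c7.png

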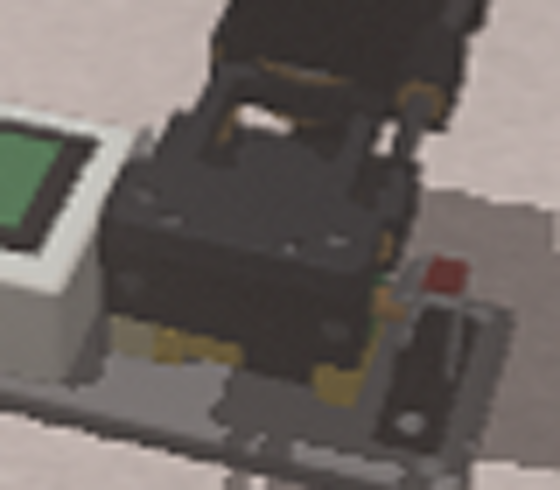

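The clip's red tab went from (447,275) at rest to (455,277) on the ramp and is now back at (446,275). The stud at (385,298) is under it, so it has snapped. I'll relax the load, let go and back off.

```bash
python3 -m pendant '[[[0,0,0],[0,0,0],-0.2],[[0,0,0],[0,0,0],0],[[0,0,0],[0,0,0],0.3],[[0,0,0],[0,0,0],0.3],[[0,0,0],[0,0,0],0.3]]'; python3 -m pendant '[[[0,0,4],[0,0,0],0.3],[[0,0,10],[0,0,0],0.3],[[0,0,40],[0,0,0],0.3],[[0,0,45],[0,0,0],0.3],[[0,0,45],[0,0,0],0.3],[[0,-48,20],[0,0,0],0.3],[[0,-48,0],[0,0,0],0.3],[[0,-48,0],[0,0,0],0.3],[[0,-48,0],[0,0,0],0.3],[[0,0,0],[0,0,0],0.3]]';  python3 - <<'E'
from h import *
i=viewer.snapshot("side");j=viewer.snapshot("top")
f=lambda im,c,r,w,h,k:cv2.resize(im[r:r+h,c:c+w],None,fx=k,fy=k,interpolation=cv2.INTER_CUBIC)
cv2.imwrite("pics/c8.png",np.hstack([f(i,305,225,80,75,6),f(j,225,190,50,75,6)]))
E
```

```text
t: 15.35
tool_pos: [459.8, 170.6, 22.6]
orientation: [0.045, 0.999, 0.001, 0.004]
wrist_force: [-0.4, -0.1, -0.3]
grip_width: 54.6
t: 16.35
tool_pos: [458.4, -26.5, 186.7]
orientation: [0.051, 0.999, 0.0, 0.004]
wrist_force: [-0.4, 0.3, 0.4]
grip_width: 56.4
```

View pics/c8.png

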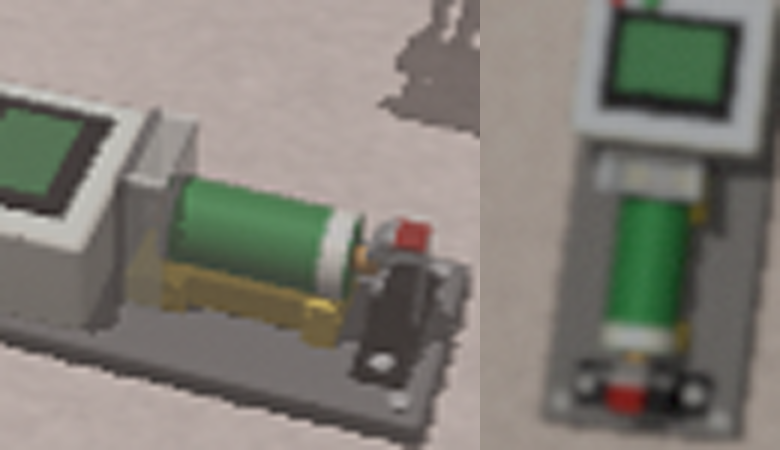

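The cell lies level in the bay: side crop (180-350, 180-300), flat end under the hood, stud at (362,258) under the clip. A quick numeric check of the clip tab against the start, then I hand in.

Run:
```python
from h import *
from bench import job
for n,(c,r) in(("side",(373,264)),("top",(249,255))):
    for im in(cv2.imread(f"pics/{n}0.png"),viewer.snapshot(n)):
        w=im[r-8:r+9,c-8:c+9].astype(float);m=np.clip(w[...,2]-w[...,:2].max(2)-40,0,None);Y,X=np.mgrid[r-8:r+9,c-8:c+9];print(n,((m*X).sum()/m.sum()).round(2),((m*Y).sum()/m.sum()).round(2))
d=status.get_state();print(d["t"],abs(d["joint_vel"]).max().round(4))
print(job.hand_in())
```

```text
side 373.17 263.75
side 373.17 263.78
top 248.7 256.03
top 248.71 256.04
16.55 0.0144
the job is handed in; nothing more can be done
None
```

I took the green cell out of the charger and fitted it in the alarm's bay. I slid it in under the hood, pushed it about 5 mm into the spring contact, pressed the stud down until the clip snapped over it, let go and handed in at about 16.6 s.

**Last checks:**
- **Fit:** the side and top pictures show the cell lying level, flat end under the hood and stud under the hook.
- **Clip:** its red tab is within 0.05 px of its starting position in both cameras, so the clip is back at rest.
- **Forces:** the wrist force never read above about 8 N during the fitting. It dropped to under 1 N after release, with the gripper clear of everything.

**Open points:**
- **Insert position:** I put the insert about 4 mm towards the box. Sight gave 3–5 mm and feel 3.7–4.6 mm, so they agree.
- **Downward pull:** while the stud was on the ramp the wrist showed 2–3 N downward beyond the cell's weight. I did not explain it, and it was gone once the clip snapped.
- **Other objects:** I did not check the rest of the counter at the end. No contact with anything else showed in the readings.

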